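Feed a box into the laser marker with the push stick

ROBOT

A 7-joint arm with a two-finger parallel gripper is mounted at the origin on a cart in front of the work surface, level with it; the furniture and walls round the work are solid. World frame = base frame: x ahead of the robot, y to its left, z up, the work surface at z = 0. Lengths are in mm, angles in rad, forces in N, time in s.
With the tool pointing down it reaches from about 400 to 875 mm from the base axis. Payload 19.3 kg.
Tool frame: the origin (TCP) lies at the very end of the fingers, on their centre line; the grasp point (between the pads) lies 19 mm behind it (grip_point_offset is the z of the grasp point in the tool frame, in mm); z points along the fingers, y is the line along which they close (so a half turn about z gives the same grasp; the last joint's range is limited). The gripper opens to 85 mm and grips with 20 to 120 N. Pads are 22 mm wide; open, the fingers measure 114 mm over their backs; the gripper's body (76 mm by 85 mm) begins 54 mm behind the grasp point. The pads swing forward as they close: fully open they stand 13 mm farther back than shut.
Start: joints at [-1.374, 0.521, -0.036, 1.599, 0.021, 1.021, -0.113], TCP at [164.798, 602.873, 231.291] pointing down, gripper open.
Joint ranges: [-2.91, 2.91], [-0.3, 2.13], [-1.5, 1.42], [0.17, 2.43], [-1.26, 4.41], [0.16, 1.93], [-2.52, 2.52]. Speed limits (rad/s): [1.89, 1.89, 2.39, 2.39, 3.01, 3.01, 3.01].

INTERFACE

Orientations are given as a 3x3 rotation matrix whose columns are the frame's x, y, z axes.
In Python, from workcell import movep, movel, goto_joints, open_gripper, clamp, wait, inverse_kinematics, read_state, camera, PlanningError, finish_job, grip_point_offset gives the robot as it stands. Calls block until the motion is done:
- movep(position, orientation): joint-space move of the TCP to a pose.
- movel(position, frame=None, max_speed=150, guard=None): straight line of the TCP; frame=None keeps the orientation; max_speed is the mean speed in mm/s. With guard (N) it stops when the force on the tool has changed by that much, and returns True; else False.
- goto_joints(angles): joint-space move.
- open_gripper() and clamp(): open the fingers fully, or close them until they stop; the grip force is fixed at half the most.
- wait(seconds).
- inverse_kinematics(position, orientation): joint angles nearest the present ones, or None.
- read_state(): the state.
- camera(name): name is "scene" or "top" or "wrist"; returns a dict with "image" (400x640x3 uint8, blue, green, red), "range_z" (400x640 float32, mm along the optical axis (not along the pixel's ray), 0 where there is no reading), "fx", "fy", "cx", "cy" (pixels), "cam_to_world" (4x4, takes a point from camera to world coordinates). Camera axes: x right, y up, looking along -z (the intrinsics and any distortion apply to the point x, -y, -z); pixel columns grow to the right and rows downward; lengths in mm; the calibration is good to about 2 mm. A picture is of the moment at which its call begins.
A pose or a line that the arm cannot do raises PlanningError and nothing moves.
- finish_job(): hands the job in; it is judged then, once.
The state is a dict: "time": time; "qpos": joint angles; "qvel": joint speeds; "joint_efforts": joint torques, N m; "eef_pos": TCP position; "tool_rot": TCP orientation; "ft_force": force on the tool from outside, world axes, zero at the start; "torque": the same for the moment, N m; "finger_gap": finger opening in mm; "gripper_force": force on a finger pad.
Only numpy, scipy, OpenCV 4.12 (cv2) and the standard library are available. Lean on these libraries where they do the work, as an engineer would, in place of code of your own. Each camera call takes 0.05 s, during which the arm holds its last target. There are 200 camera calls.

TASK

Draw the wooden push stick out of its pocket by the head, lay it on the bench and take it again by its handle. With the stick, bring the small box that stands on the feed table flat against the fence before it reaches the hood, then feed it along the fence, kept pressed against it, until it is fully home against the end stop under the hood. Your gripper must not touch the box; lastly lay the stick flat on the bench, off the feed table, and leave everything else where it is.

Things in the scene. Friction and masses are not known exactly. Their poses are not given: they have to be found in the camera images.
- feed_table: Fixed feed table: plywood base 115 x 310 mm, 10 mm thick, with aluminium fence and end stop and a grey hood. Origin: underside of the base, mid-length. +y is the feed direction, +x points to the fence, z up. Base: x -60 to +55, y -155 to +155, top at z 10. The fence's flat face is at x +30, facing -x, over the whole length; fence top at z 42.
- home (a point): Place of the centre of a box fully home: feed_table x +5, y +100, z 43; same axes as the table. The end stop's face is 25 mm ahead (+y; table y +125), facing -y, spanning table x -50 to +30, top at z 44. The fence's face is 25 mm to the +x side.
- hood (a point): Middle of the hood's entry edge, on its underside: feed_table x 0, y +50, z 84; same axes as the table. From here the hood (a solid grey casing, 40 mm tall, top at z 124) runs 100 mm on in +y; it spans table x -50 to +73, on a column beyond the fence; its -x side below is open. A hand cannot pass under it, so the stick must be held well back on its handle.
- pocket: Fixed grey sheet-metal pocket, 50 x 120 mm, 41 high, open only at its +y end (mouth at y +60). Origin: centre of its underside, on the bench; +y points out of the mouth. Inside 44 wide, 38 high. The stick lies in it handle first, the head and 10 to 30 mm of handle outside, so at first only the head can be gripped; drawing it 115 to 130 mm straight out along +y frees it.
- stick_head (a point): Centre of the head of the beech push stick (flat, 24 thick, 200 long, 0.13 kg, lying on the bench, bench 12 below). +y: pushing direction, z up. Head 46 (x) by 40 (y): grip across the 46. The heel (front face) is 20 ahead. On its -x side a lip 12 wide runs 40 further ahead, inner face 11 to the -x side of here. Heel and lip form an L notch for the box's rear corner away from the fence.
- stick_handle (a point): Grip point of the same stick's handle, half-way up (12 above the underside), same axes. Handle: bar 28 wide in x, centred here, from 40 behind to 80 ahead, where the head begins. From here the heel face is 120 ahead, the lip's tip 160 ahead, the lip's inner face (pressing the box toward the fence) 2 to the -x side, its outer face 14; the head's other side 32 to +x.
- box_center (a point): Centre of the kraft box to be fed: 50 x 50 mm, 66 high, 0.1 to 0.2 kg, standing on the feed table's base, about 10 to 25 mm off the fence and up to 0.2 rad askew, well before the hood; it slides easily. Axes are the box's own, x toward the fence when square.
- push_stick: The whole push stick; origin on its underside, on the handle line, 60 mm ahead (+y) of the handle point; same axes.
- box: The same box; origin at the centre of its underside, 33 mm below the centre.
- spare_center (a point): Centre of a loose box of the same kind standing on the bench at the left front: a bystander.
- clear_tape: Bystander: loose roll of tape lying on the bench at the left front, 100 mm across, 48 high; origin at the centre of its underside.
- glue_bottle: Bystander: loose white glue bottle standing at the left, 42 mm across, 112 high; origin at the centre of its underside.
Not all that is in view belongs to the job. What is shaped like the box but red or turquoise is not meant.

How it is judged:
By the outcome, as a careful person would: the job done as asked, in the order asked, and still so for the second after the job is handed in, with the robot touching nothing.
It also fails if it takes over 64 s, if anything falls off the work surface, if the arm or the gripper's body presses on something with over 40 N, if the wrist force passes 120 N, or if a joint passes its speed limit or range.

## Working session

There is one attempt and no reset: what is moved stays moved. The work goes in short steps, each a Python script; the robot and the scene stay as the last script left them, time stands still between calls to the robot, and variables do not carry over. Pictures are saved under pics/ and viewed, at most 10 in all, crops included, and the job is handed in when it is done.

```bash
ls; mkdir -p pics
cat > h.py <<'E'
import numpy as np, cv2
from workcell import *
def shot(name,fn):
    c=camera(name); cv2.imwrite('pics/%s.png'%fn,c['image']); np.savez('pics/%s.npz'%fn,**c); return c
def load(fn): return dict(np.load('pics/%s.npz'%fn))
def px(c,u,v,z=None):
    """world point of pixel, by depth, or on the plane world z"""
    M=c['cam_to_world']; d=np.array([(u-c['cx'])/c['fx'],-(v-c['cy'])/c['fy'],-1.])
    o=M[:3,3]; w=M[:3,:3]@d
    s=(z-o[2])/w[2] if z is not None else c['range_z'][int(v),int(u)]
    return o+s*w
def down(a):
    """tool pointing down, tool y along world angle a"""
    y=np.array([np.cos(a),np.sin(a),0]); z=np.array([0,0,-1.]); return np.column_stack([np.cross(y,z),y,z])
E
python3 - <<'E'
from h import *
for n in('scene','top'):
    c=shot(n,n+'0'); print(n,c['cam_to_world'].round(2).tolist(),[float(c[k]) for k in('fx','fy','cx','cy')],c.keys())
print(read_state()['time'],grip_point_offset)
E
```

```text
pics
scene [[0.46, 0.48, -0.74, -454.22], [-0.89, 0.25, -0.39, -432.56], [-0.01, 0.84, 0.54, 871.43], [0.0, 0.0, 0.0, 1.0]] [467.6793834611265, 467.6793834611265, 321.4999614448441, 195.3432802251364] dict_keys(['image', 'range_z', 'fx', 'fy', 'cx', 'cy', 'cam_to_world'])
top [[0.01, 1.0, -0.07, 520.68], [-1.0, 0.01, -0.01, 115.96], [-0.01, 0.07, 1.0, 1470.07], [0.0, 0.0, 0.0, 1.0]] [519.7770553147396, 519.7770553147396, 313.80673903554464, 200.91604791195547] dict_keys(['image', 'range_z', 'fx', 'fy', 'cx', 'cy', 'cam_to_world'])
0.1 -18.700000000000003
```

View pics/scene0.png

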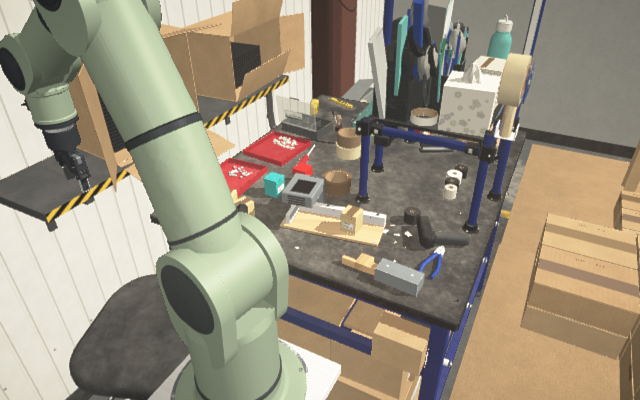

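View pics/top0.png

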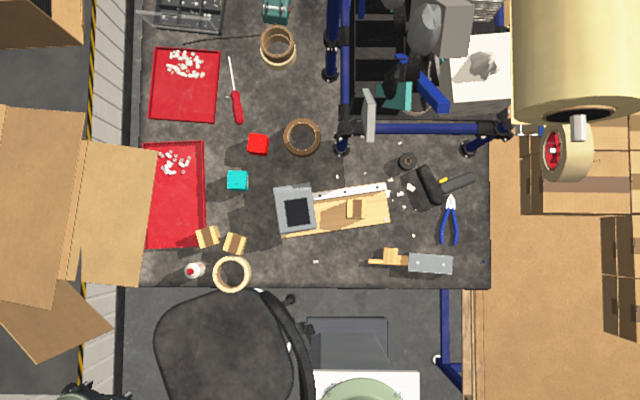

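The top view shows the hood at (295,210), the feed table from x 275 to 390, the box on it at (355,208), and the pocket at (430,263) with the stick head at (388,257). The box-like candidates are kraft (355,208), (207,237) and (235,243), turquoise (237,180) and red (257,143). Only (355,208) stands on the feed table. I'll confirm that in an enlarged crop.

Run:
```python
from h import *
c=load('top0'); im=c['image'][170:285,265:465]
cv2.imwrite('pics/topcrop.png',cv2.resize(im,None,fx=4,fy=4,interpolation=cv2.INTER_CUBIC))
```

```text
(no output)
```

View pics/topcrop.png

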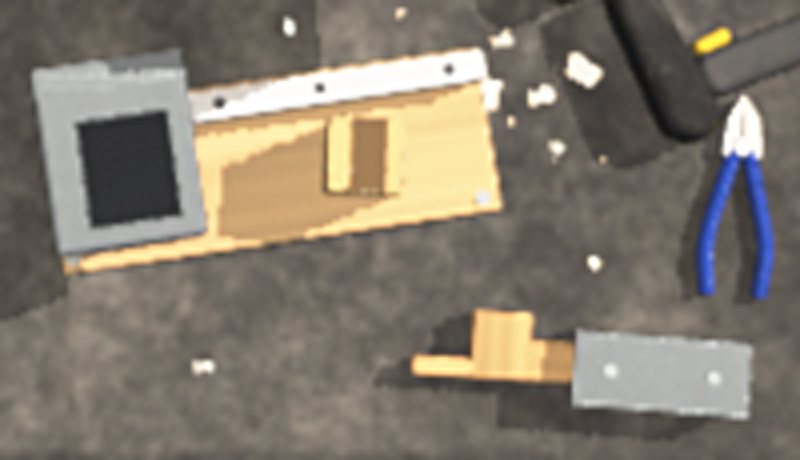

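The crop confirms it: the kraft box is at crop (357,155) on the table, the fence is above it, the hood is at the left, and the stick's lip points left with the handle in the pocket.

Run:
```python
from h import *
c=load('top0')
P={'base_rf':(500,209,10),'base_lf':(70,270,10),'fence_r_in':(486,82,42),'fence_l_in':(195,123,42),'fence_r_out':(484,50,42),'fence_l_out':(192,92,42),
'hood_bl':(68,255,124),'hood_br':(205,230,124),'hood_tr':(182,66,124),'hood_tl':(34,72,124),
'box1':(328,115,76),'box2':(388,117,76),'box3':(388,193,76),'box4':(328,193,76),
'head_tl':(474,311,24),'head_tr':(532,311,24),'lip_tip_out':(412,374,24),'lip_tip_in':(412,356,24),'heel_in':(474,355,24),'handle_top':(575,341,24),'handle_bot':(572,382,24),'out_r':(535,381,24),
'pk_tl':(577,330,41),'pk_bl':(572,404,41),'pk_tr':(751,344,41),'pk_br':(748,417,41)}
for k,(u,v,z) in P.items():
    U,V=(u+.5)/4-.5+265,(v+.5)/4-.5+170
    print(k,px(c,U,V,z).round(1)[:2],px(c,round(U),round(V)).round(1))
```

```text
base_rf [565.4 -75.5] [565.3 -78.   -0.9]
base_lf [520.8 225.6] [521.2 226.2   6.8]
fence_r_in [651.7 -62.1] [656.3 -67.4  -4. ]
fence_l_in [622.3 138.1] [624.5 139.4  25.8]
fence_r_out [673.8 -60.8] [678.6 -66.9   1.3]
fence_l_out [643.8 140.3] [642.6 139.2  43.7]
hood_bl [530.5 218.4] [531.5 217.8 119.9]
hood_br [547.2 129.9] [547.8 129.7 106.4]
hood_tr [653.6 145.5] [654.4 145.9 119.9]
hood_tl [649.2 241.8] [648.3 242.2 123.4]
box1 [625.8  48.2] [632.2  43.7   4.8]
box2 [624.7   8. ] [624.4   6.8  74.6]
box3 [573.6   8. ] [574.7   4.1  39.2]
box4 [573.4  48.1] [575.6  43.8   8.7]
head_tl [494.3 -55.5] [495.4 -54.5  29. ]
head_tr [494.6 -95.5] [495.2 -99.9   1.2]
lip_tip_out [450.7 -12.6] [450.  -15.6   1.7]
lip_tip_in [463.  -12.6] [461.9 -13.8  22.3]
heel_in [464.  -55.4] [465.  -55.1  23.3]
handle_top [ 474.1 -125. ] [ 474.2 -121.8   37.1]
handle_bot [ 446.  -122.8] [ 446.9 -121.8   36.2]
out_r [446.5 -97.3] [ 444.8 -100.    -1.1]
pk_tl [ 482.1 -123.6] [ 482.4 -124.5   37.9]
pk_bl [ 432.  -119.9] [ 4.284e+02 -1.277e+02  1.000e-01]
pk_tr [ 473.4 -241.8] [ 472.3 -241.6   37.6]
pk_br [ 424.  -239.2] [ 4.209e+02 -2.504e+02  1.000e-01]
```

```bash
cat >> h.py <<'E'
def cloud(c):
    v,u=np.mgrid[:400,:640]; d=np.stack([(u-c['cx'])/c['fx'],-(v-c['cy'])/c['fy'],-np.ones(u.shape)],-1)
    W=(d*c['range_z'][...,None])@c['cam_to_world'][:3,:3].T+c['cam_to_world'][:3,3]
    W[c['range_z']<=0]=np.nan; return W
def rect(W,x0,x1,y0,y1,z0,z1):
    m=(W[...,0]>x0)&(W[...,0]<x1)&(W[...,1]>y0)&(W[...,1]<y1)&(W[...,2]>z0)&(W[...,2]<z1)
    P=W[m]; r=cv2.minAreaRect(P[:,:2].astype(np.float32)); return len(P),P[:,2].mean().round(1),np.round(r[0],1),np.round(r[1],1),round(r[2],1),P[:,:2].mean(0).round(1)
E
python3 - <<'E'
from h import *
W=cloud(load('top0'))
for n,a in dict(box=(560,640,-40,70,66,86),hood=(510,680,110,260,112,134),fence=(600,700,-90,140,36,48),base=(500,640,-100,130,6,15),pocket=(410,500,-260,-110,33,46),stick=(430,510,-122,0,17,30)).items(): print(n,*rect(W,*a))
E
```

```text
box 352 75.5 [600.   24.1] [48.8 51.7] 0.4 [600.2  24.1]
hood 1808 123.8 [598.  187.1] [124.3 100. ] 8.8 [597.7 186.8]
fence 516 41.5 [637.5  38. ] [ 45.8 203.4] 8.7 [649.3  40.4]
base 1472 10.0 [570.6  14.5] [134.8 227.2] 0.2 [589.6  35.9]
pocket 790 40.1 [ 453.7 -180.7] [121.1  49.9] 85.9 [ 453.7 -179.6]
stick 399 23.1 [470.3 -70.4] [109.3  52.5] 80.0 [467.  -76.4]
```

```bash
cat >> h.py <<'E'
A=0.152; T0=np.array([601.8,86.5])
def tw(x,y): c,s=np.cos(A),np.sin(A); return T0+np.array([c*x-s*y,s*x+c*y])
E
python3 - <<'E'
from h import *
W=cloud(load('top0'))
for n,a in dict(black=(560,720,-270,-85,18,120),tall=(400,560,-260,250,44,200)).items():
    try: print(n,*rect(W,*a))
    except Exception as e: print(n,'none')
th=np.radians(-3.3); h=np.array([471.2,-75.5])
for k in(0,np.pi,-np.pi): print(k,np.round(inverse_kinematics([*h,120],down(th+k)),2) if inverse_kinematics([*h,120],down(th+k)) is not None else None)
movep([*h,130],down(th+np.pi) if abs(inverse_kinematics([*h,120],down(th+np.pi))[6])<abs(inverse_kinematics([*h,120],down(th))[6]) else down(th))
s=read_state(); print(s['time'],s['eef_pos'],s['qpos'],s['tool_rot'])
shot('wrist','w0')
E
```

```text
black 924 37.7 [ 652.  -180.6] [180.7 127.3] 76.2 [ 669.4 -198.4]
tall 432 107.6 [494.6  -1. ] [481.   61.4] 76.6 [529.3 113. ]
0 [-0.35  0.52  0.51  2.1  -0.42  0.62  0.4 ]
3.141592653589793 [-0.74  0.89  1.22  2.11 -1.07  0.99 -2.1 ]
-3.141592653589793 [-0.74  0.89  1.22  2.11 -1.07  0.99 -2.1 ]
2.75 [471.48608355 -74.7508949  129.99879028] [-0.3741242   0.50707692  0.5423253   2.09209985 -0.42742883  0.6500837
  0.40242036] [[ 5.60947241e-02  9.98425445e-01  1.14017969e-04]
 [ 9.98425419e-01 -5.60947511e-02  2.49528004e-04]
 [ 2.55530919e-04  9.98412343e-05 -9.99999962e-01]]
```

View pics/w0.png

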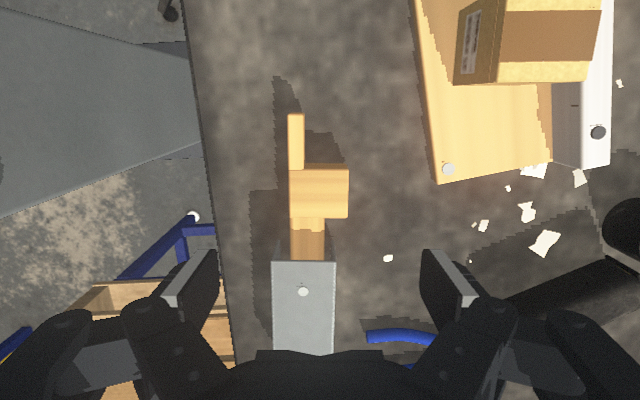

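The wrist view shows the head spanning (290,167) to (348,217), aligned with the gripper, and the lip's tip at (296,113).

Run:
```python
from h import *
c=load('w0')
for p in [(290,216),(349,217),(348,168),(289,113),(304,113),(291,258),(325,258)]: print(p,px(c,*p,24).round(1)[:2],px(c,p[0],p[1]).round(1))
a=(px(c,290,192,24)+px(c,348.5,192,24))/2; print(a)
W=cloud(c); print(rect(W,430,520,-130,-97,18,30),rect(W,430,520,-95,-58,18,30),rect(W,430,520,-50,0,18,30))
print(rect(W,560,720,-40,70,66,86))
```

```text
(290, 216) [447.1 -93.8] [447.  -94.2  23. ]
(349, 217) [492.9 -97.2] [ 494.5 -105.4    1.9]
(348, 168) [493.4 -58.3] [ 4.952e+02 -6.350e+01 -2.000e-01]
(289, 113) [452.7 -15.9] [ 4.505e+02 -1.700e+01 -2.000e-01]
(304, 113) [463.3 -16.5] [462.2 -17.7  -1.6]
(291, 258) [ 445.1 -129.7] [ 444.8 -130.7   22.1]
(325, 258) [ 472.5 -131.2] [ 472.2 -142.9    1.1]
[470.9267101  -75.67923455  24.        ]
(1420, np.float64(23.8), array([ 460.6, -113.5]), array([58.5, 33. ]), 0.0, array([ 459. , -113.7])) (2810, np.float64(24.0), array([469.9, -76.5]), array([37.1, 47.1]), 89.8, array([470.3, -76. ])) (766, np.float64(23.8), array([455.8, -33.3]), array([34. , 11.8]), 86.9, array([455.9, -32.7]))
(8472, np.float64(75.7), array([598.5,  16.3]), array([42.6, 52.4]), 86.3, array([596.2,  16.2]))
```

Run:
```python
from h import *
th=np.radians(-3.3); h=np.array([470.8,-76]); d=np.array([.0645,.998])
movel([*h,3],down(th),guard=15)
s=read_state(); print(s['time'],s['eef_pos'])
clamp(); s=read_state(); print(s['time'],s['finger_gap'],s['gripper_force'],s['ft_force'])
p=h+130*d
print(movel([*p,3],max_speed=110,guard=30)); s=read_state(); print(s['time'],s['eef_pos'],s['ft_force'])
q=p+np.array([-8,22])
movel([*q,3]); s=read_state(); print(s['time'],s['eef_pos'],s['ft_force'],s['finger_gap'])
shot('top','top1'); 
open_gripper()
movel([*q,110],max_speed=250)
hd=q-100*d+(-9)*np.array([d[1],-d[0]]); print(hd)
movel([*hd,110],max_speed=250); shot('wrist','w1'); print(read_state()['time'])
```

```text
3.8 [471.13591749 -76.06521025   3.58995636]
4.275 44.69171056870095 59.84589099884033 [-1.83292094  1.50397594 13.98149468]
False
5.6083 [479.84905533  53.41331818   3.63956727] [-0.48543305 -3.46739064 11.49626775]
5.9167 [471.31061917  77.03711425   3.66945735] [-2.53128706  6.43656464 14.88528667] 44.494753183574964
[455.753  -23.4795]
7.625
```

View pics/w1.png

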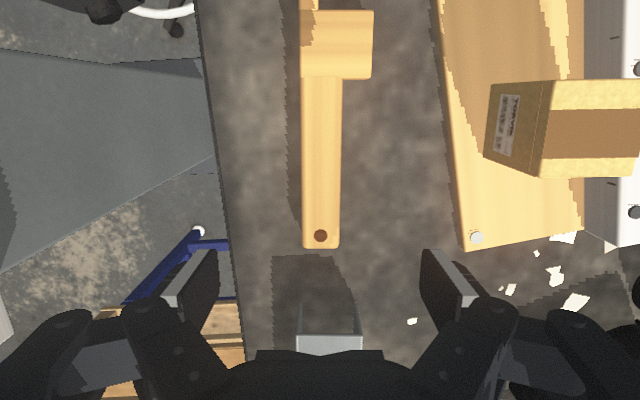

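The stick is free on the bench: the handle's rear edge is at (303–339,247), it joins the head at row 78, and the box is untouched.

Run:
```python
from h import *
c=load('w1')
R=[px(c,303,247,24)[:2],px(c,339,247,24)[:2]];F=[px(c,302,80,24)[:2],px(c,341.5,80,24)[:2]];Hh=[px(c,302,10,24)[:2],px(c,373,10,24)[:2]]
for n,P in zip('RFH',(R,F,Hh)): print(n,np.round(P,1),np.linalg.norm(P[1]-P[0]).round(1))
r=sum(R)/2;f=sum(F)/2;d=f-r;print(np.linalg.norm(d),np.degrees(np.arctan2(-d[0],d[1])), r+40*d/np.linalg.norm(d))
W=cloud(c); print(rect(W,430,490,-60,15,18,30))
```

```text
R [[440.5 -60.3]
 [466.9 -61.9]] 26.4
F [[448.3  55.6]
 [473.5  54.1]] 25.2
H [[451.3  95.7]
 [494.1  93.1]] 42.9
116.17305654716905 -3.5489582716832007 [456.16580542 -21.17692243]
(4039, np.float64(23.8), array([455.7, -22.4]), array([76.4, 28.1]), 86.4, array([455.8, -20.8]))
```

Run:
```python
from h import *
W=cloud(load('top0')); m=(W[...,0]>530)&(W[...,0]<650)&(W[...,1]>-185)&(W[...,1]<-90)
print('obst z',np.nanmax(W[m][:,2]), W[m][W[m][:,2]>15].round(0)[:3])
th=np.radians(-3.5); hd=[455.9,-23]
movel([*hd,6],down(th),guard=15); clamp()
s=read_state(); print(s['time'],s['eef_pos'],s['finger_gap'],s['ft_force'])
movel([*hd,100]); s=read_state(); print(s['ft_force'])
g=tw(-46,-222); movep([*g,100],down(A)); s=read_state(); print(s['time'],s['eef_pos'],s['ft_force'])
shot('wrist','w2'); shot('top','top2')
```

```text
obst z 48.7359423743585 [[ 649. -178.   48.]
 [ 650. -182.   46.]
 [ 649. -173.   23.]]
9.0583 [456.09639469 -22.91608397   6.47485347] 26.530575930425577 [-1.88592902  1.05904364 13.63069638]
[ 0.87285668 -0.59979885 -1.91779891]
10.575 [ 589.17028135 -140.09017813   98.75204019] [ 1.06344504  0.13998969 -0.89684629]
```

View pics/w2.png

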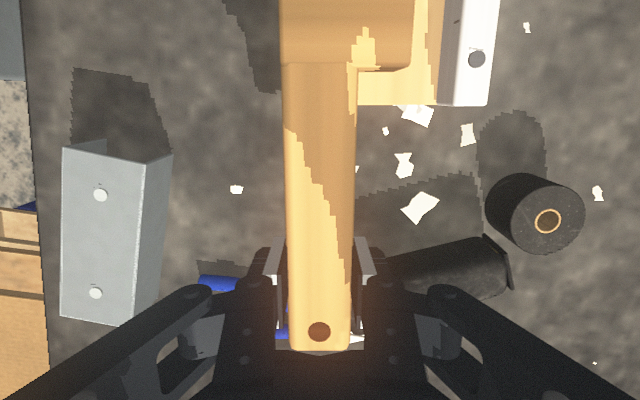

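The stick is held straight in the fingers, with its rear hole at (319,332). A black tool lies at (450,270), so I check its clearance and the stick's pose from the top camera.

Run:
```python
from h import *
W=cloud(load('w2'))
c,s=np.cos(A),np.sin(A); R=np.array([[c,s],[-s,c]])
T=(W[...,:2]-T0)@R.T
v,u=np.mgrid[:400,:640]
m=(u>372)&(W[...,2]>15)&(W[...,2]<80)&(T[...,0]<30)&(T[...,1]<-190)&(v>200)
# exclude gripper: print by table-x bins
for x in range(-40,40,8):
    k=m&(T[...,0]>=x)&(T[...,0]<x+8)
    if k.sum(): print(x,k.sum(),'y',T[k][:,1].min().round(),T[k][:,1].max().round(),'z',W[k][:,2].min().round(),W[k][:,2].max().round())
W=cloud(load('top2')); T=(W[...,:2]-T0)@R.T; Q=np.dstack([T,W[...,2:]])
print('lip',rect(Q,-75,-38,-92,-50,95,135)); print('head',rect(Q,-75,0,-150,-104,95,135)); print('headlip',rect(Q,-75,0,-150,-40,95,135)); print('box',rect(Q,-60,30,-110,-20,66,86))
```

```text
0 181 y -270.0 -267.0 z 15.0 42.0
8 428 y -276.0 -264.0 z 15.0 46.0
16 489 y -278.0 -262.0 z 15.0 46.0
24 328 y -273.0 -260.0 z 15.0 45.0
lip (60, np.float64(115.3), array([-52.7, -75.4]), array([11.9, 32.5]), 0.5, array([-52.7, -74.6]))
head (280, np.float64(115.7), array([ -35.8, -126.8]), array([45.5, 45.8]), 90.0, array([ -37.4, -125.2]))
headlip (398, np.float64(115.5), array([ -35.8, -104.3]), array([45.8, 90.4]), 0.0, array([ -39.9, -113.8]))
box (353, np.float64(75.6), array([-11. , -61.4]), array([50.6, 49.6]), 80.1, array([-11.1, -61.4]))
```

```bash
cat >> h.py <<'E'
def ft():
    f=np.mean([read_state()['ft_force'] for _ in range(3)],0); c,s=np.cos(A),np.sin(A); return np.array([c*f[0]+s*f[1],-s*f[0]+c*f[1],f[2]]).round(1)
def tpos():
    s=read_state(); d=s['eef_pos'][:2]-T0; c,s_=np.cos(A),np.sin(A); return np.array([c*d[0]+s_*d[1],-s_*d[0]+c*d[1],s['eef_pos'][2]]).round(1)
E
python3 - <<'E'
from h import *
print(movel([*tw(-46,-222),26.5],down(A),guard=20)); print(tpos(),ft())
movel([*tw(-46,-216),26.5],max_speed=60); print(ft())
movel([*tw(-28,-216),26.5],max_speed=60,guard=12); print(tpos(),ft())
print(movel([*tw(-12,-216),26.5],max_speed=25,guard=9)); wait(.2); print(tpos(),ft(),read_state()['time'])
shot('top','top3')
R=np.array([[np.cos(A),np.sin(A)],[-np.sin(A),np.cos(A)]])
W=cloud(load('top3')); Q=np.dstack([(W[...,:2]-T0)@R.T,W[...,2:]])
print('box',rect(Q,-60,40,-110,-10,66,86)); print('headlip',rect(Q,-75,20,-150,-30,25,58))
im=load('top3')['image'][170:285,265:465]; cv2.imwrite('pics/topcrop3.png',cv2.resize(im,None,fx=4,fy=4,interpolation=cv2.INTER_CUBIC))
E
```

```text
False
[ -45.7 -222.    27.1] [ 0.4  0.3 -0.6]
[ 0.  -0.3 -1.7]
[ -27.8 -216.    26.3] [-0.5 -0.8 -0.3]
True
[ -17.9 -216.    25.4] [-6.5 -1.2  0.9] 12.7333
box (348, np.float64(75.4), array([  5.4, -56.1]), array([50.2, 50.6]), 89.9, array([  5.5, -55.8]))
headlip (396, np.float64(42.4), array([ -7.9, -90. ]), array([120.2,  48.5]), 88.2, array([ -12.4, -107.7]))
```

View pics/topcrop3.png

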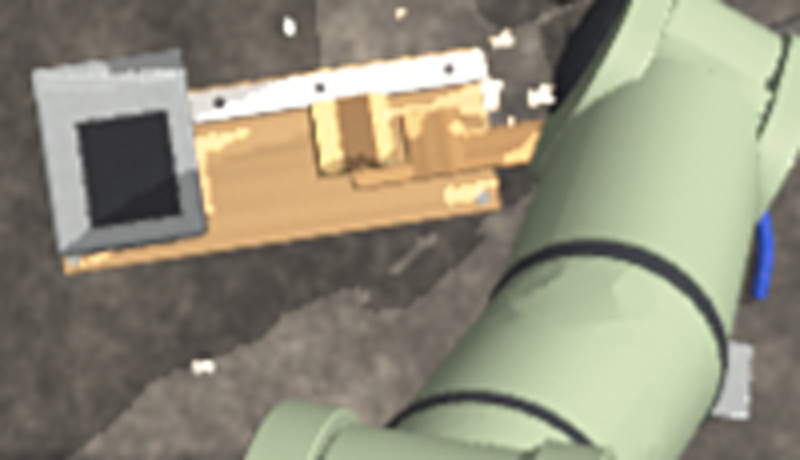

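The box now stands square against the fence, at table x 5.4, y −56, angle within 0.1°. The lip is on its −x side at crop (370,180). Next I feed it with lateral force control.

Run:
```python
from h import *
x=tpos()[0]; y=-216.
while y<-52:
    y=min(y+16,-52.); g=movel([*tw(x,y),26.5],max_speed=50,guard=25); f=ft(); print(round(x,2),y,f,tpos(),g)
    if g: break
    x+=np.clip(.12*(f[0]+7),-.5,.5)
print(read_state()['time'])
```

```text
-17.8 -200.0 [-5.8  2.7 -1.7] [ -18.1 -199.4   26.2] False
-17.66 -184.0 [-5.   1.6 -1.4] [ -18.1 -183.8   26.2] False
-17.42 -168.0 [-6.6  0.7 -2.5] [ -18.1 -167.8   26.2] False
-17.37 -152.0 [-7.   0.4 -1.6] [ -18.1 -151.8   26.2] False
-17.37 -136.0 [-7.4  0.5 -2.2] [ -18.1 -135.9   26.2] False
-17.42 -120.0 [-5.6 -0.1 -2.8] [ -18.1 -119.8   26.2] False
-17.25 -104.0 [-8.4  0.3 -1.2] [ -18.1 -103.9   26.1] False
-17.42 -88.0 [-6.3  0.1 -2.9] [-18.2 -87.8  26.2] False
-17.33 -72.0 [-6.8  0.1 -0.9] [-18.1 -71.9  26.2] False
-17.31 -56.0 [-7.4 -0.1 -0.3] [-18.2 -55.8  26.1] False
-17.36 -52.0 [-7.5 -1.2 -2. ] [-18.3 -52.3  26.2] False
17.7
```

Run:
```python
from h import *
print(movel([*tw(-17.36,-38),26.5],max_speed=25,guard=14)); wait(.3); print(tpos(),ft(),read_state()['time'])
c=shot('scene','sc4'); cv2.imwrite('pics/sc4c.png',cv2.resize(c['image'][170:300,250:450],None,fx=4,fy=4,interpolation=cv2.INTER_CUBIC))
shot('wrist','w4')
```

```text
True
[-19.4 -47.4  25.6] [-0.7 -3.2 -0.2] 18.375
```

View pics/w4.png

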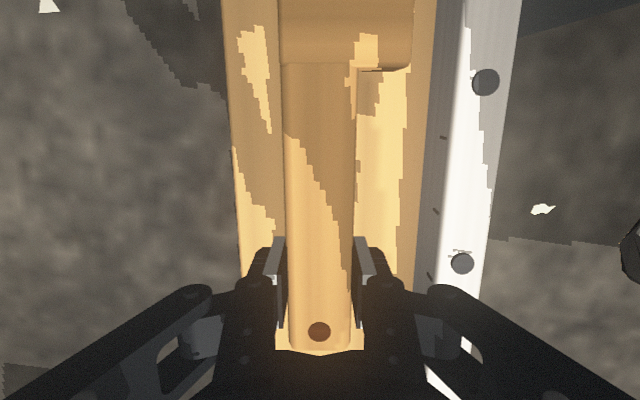

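The stick is still straight, and contact came at handle y −47.4 where about −47 was expected. I'll firm up the push to confirm the box is home, then look.

Run:
```python
from h import *
for y in(-47,-45.5,-44,-42.5):
    g=movel([*tw(-17.6,y),26.5],max_speed=20,guard=30); wait(.1); f=ft(); print(y,tpos(),f,g)
    if f[1]<-14: break
wait(.3); print(tpos(),ft(),read_state()['time'])
c=shot('scene','sc5'); cv2.imwrite('pics/sc5c.png',cv2.resize(c['image'][180:290,260:410],None,fx=5,fy=5,interpolation=cv2.INTER_CUBIC))
```

```text
-47 [-18.6 -47.5  26.1] [-6.1 -5.6 -0.9] False
-45.5 [-18.8 -47.4  26.2] [ -6.9 -12.4  -0.5] False
-44 [-19.  -47.4  26.3] [ -7.2 -18.4  -0.4] False
[-18.9 -47.4  26.3] [ -8.3 -20.7  -0.4] 19.8417
```

View pics/sc5c.png

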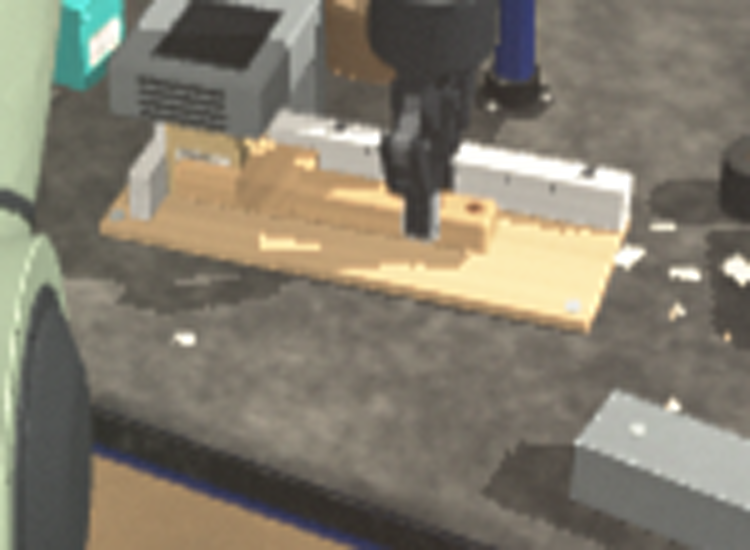

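The scene crop shows the box in the corner of fence and stop, just beside the stop plate (150,185). The push is hard-stopped at 20 N with no further travel. Next I retreat diagonally and lay the stick down.

Run:
```python
from h import *
movel([*tw(-20.8,-51.5),26.5],max_speed=20); print(tpos(),ft())
movel([*tw(-27,-70),26.5],max_speed=60); print(ft())
movel([*tw(-30,-180),26.5]); movel([*tw(-30,-180),100])
th=np.radians(-3.5)
movep([470,-80,100],down(th)); movel([455.9,-35,100]); b=ft()
movel([455.9,-35,20]); print(movel([455.9,-35,6],max_speed=30,guard=6)); print(tpos(),ft(),b)
open_gripper(); wait(.2); s=read_state(); print(s['finger_gap'],s['time'])
movel([455.9,-35,120]); movep([420,-200,250],down(th)); wait(.3); print(read_state()['time'])
for n in('top','scene'): shot(n,n+'6')
R=np.array([[np.cos(A),np.sin(A)],[-np.sin(A),np.cos(A)]])
W=cloud(load('scene6')); Q=np.dstack([(W[...,:2]-T0)@R.T,W[...,2:]])
print('boxfaces',rect(Q,-45,28,60,122,15,40))
a=cv2.resize(load('scene6')['image'][180:290,260:410],(545,400),interpolation=cv2.INTER_CUBIC)
b=cv2.resize(load('top6')['image'][170:290,180:465],(0,0),fx=2,fy=2,interpolation=cv2.INTER_CUBIC)
o=np.zeros((600,570,3),np.uint8); o[:360,:545]=a[:360]; o[360:600]=b[:240]; cv2.imwrite('pics/f6.png',o)
```

```text
[-20.6 -51.2  26.5] [-0.  -0.4 -1.6]
[ 0.3 -0.1 -1.6]
True
[-162.5  -97.8    6.5] [-2.5  1.5 12.8] [ 0.8 -0.4 -1.5]
85.74355628546583 25.4667
27.5333
boxfaces (150, np.float64(27.4), array([-13.9,  86.2]), array([39.1, 92.4]), 44.5, array([-13.2,  89.4]))
```

View pics/f6.png

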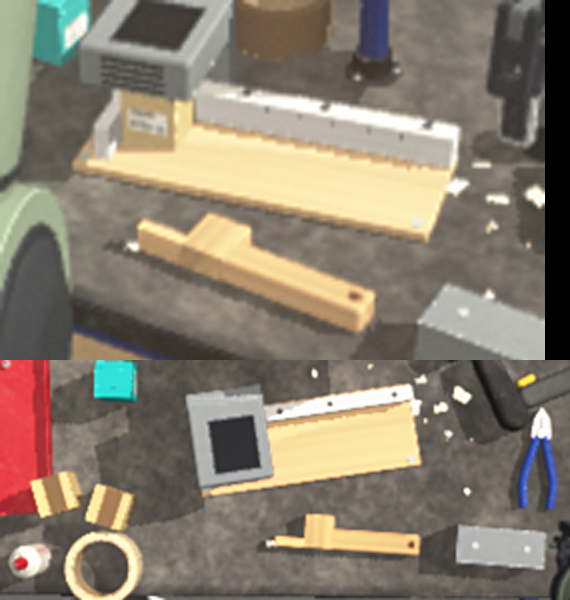

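The box stands in the corner at (150,120), and the stick lies on the bench with its lip tip at a paper scrap (130,247). A final numeric check covers the box faces and the stick's level.

Run:
```python
from h import *
R=np.array([[np.cos(A),np.sin(A)],[-np.sin(A),np.cos(A)]])
W=cloud(load('scene6')); Q=np.dstack([(W[...,:2]-T0)@R.T,W[...,2:]]).reshape(-1,3)
k=(abs(Q[:,0]+10)<35)&(Q[:,1]>60)&(Q[:,1]<121)&(Q[:,2]>16)&(Q[:,2]<74); P=Q[k]
f=P[(P[:,0]<-12)&(P[:,1]>80)]; r=P[(P[:,0]>-14)&(P[:,1]<90)]
print('-x face',np.median(f[:,0]),np.polyfit(f[:,1],f[:,0],1),len(f)); print('rear',np.median(r[:,1]) if len(r) else None,len(r), 'ymin/max of face',np.percentile(f[:,1],[1,99]))
W=cloud(load('top6')); 
for y0,y1 in((-70,-40),(-20,20),(50,75),(90,120)): print(rect(W,430,510,y0,y1,14,34)[:3])
```

```text
-x face -22.185681010127354 [ -0.06843693 -15.69970881] 159
rear 71.20241784868367 32 ymin/max of face [ 80.29233652 120.68414866]
(110, np.float64(23.2), array([456.6, -55.3]))
(154, np.float64(23.2), array([ 4.59e+02, -1.00e-01]))
(153, np.float64(23.6), array([472.4,  62.5]))
(50, np.float64(23.6), array([458.4, 105.1]))
```

Run:
```python
from h import *
R=np.array([[np.cos(A),np.sin(A)],[-np.sin(A),np.cos(A)]])
W=cloud(load('scene6')); Q=np.dstack([(W[...,:2]-T0)@R.T,W[...,2:]])
print('hoodtop',rect(Q,-70,90,30,170,116,130)); P=Q.reshape(-1,3)
m=lambda a,b,c,d,e,f:P[(P[:,0]>a)&(P[:,0]<b)&(P[:,1]>c)&(P[:,1]<d)&(P[:,2]>e)&(P[:,2]<f)]
h=m(-62,-35,60,140,92,116); print('hood -x face',np.median(h[:,0]),np.polyfit(h[:,1],h[:,0],1))
h=m(-40,60,35,62,92,116); print('hood rear face',np.median(h[:,1]),len(h))
h=m(15,40,-120,30,18,36); print('fence face',np.median(h[:,0]),np.polyfit(h[:,1],h[:,0],1))
f=m(-30,-14,84,112,20,70); print('box face',len(f),np.median(f[:,0]),np.polyfit(f[:,1],f[:,0],1))
h=m(-10,20,60,85,20,70); print('box rear',np.median(h[:,1]),np.polyfit(h[:,0],h[:,1],1),len(h))
h=m(-49,-27,112,135,16,40); print('stop face',np.median(h[:,1]),len(h))
```

```text
hoodtop (758, np.float64(122.8), array([ 7.9, 95.4]), array([101.2, 127.7]), 89.3, array([ 1.5, 92.6]))
hood -x face -51.94756852007347 [ 4.94264283e-03 -5.22925940e+01]
hood rear face 46.36401909683747 68
fence face 28.908029258470492 [-3.28115941e-03  2.85834616e+01]
box face 97 -22.274890967463577 [ 1.40346483e-02 -2.34936006e+01]
box rear 71.34480373995028 [-1.18428095e-03  7.12181241e+01] 23
stop face 122.19881143653315 22
```

After correcting for the scene camera's bias (hood faces −1.9 and −3.6 mm), the box faces are at x −20.4 and y 74.9. The expected values are −20 and 75, so the box is home and square.

```bash
python3 -c "
from h import *
print(finish_job(), read_state()['time'])"
```

```text
the job is handed in; nothing more can be done
the job is handed in; nothing more can be done
```

The job is handed in at about 28 s of the 64 s allowed: the box is home against fence and end stop to within about 0.5 mm by the cameras, and the stick lies flat on the bench off the feed table.

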